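Show the pressing board of the soy press to the counter camera

TASK

The pressing box has been slid out of the soy press, and the underside of its pressing board is to be checked for wear by camera. Push the plunger of the counter bell fully down to its stop to call your colleague to the screen and let it come back up; then lift the rectangular pressing board out of the box by its batten handle and show it to the counter camera, in the air about 20 cm in front of the lens and centred on it, with the flat underside square to the lens and the batten level. Finish while holding it there, still, in the gripper, leaving the box and everything else where they stand and the camera untouched.

Things in the scene. Friction and masses are not known exactly. Their poses are not given: they have to be found in the camera images.
- press_board: rectangular pressing board of pale wood, 140 x 190 x 16 mm thick, lying in the pressing box with 5 mm play all round; about 0.25 kg. Origin: centre of its flat underside; x along the 140 mm side, y along the 190 mm side, z out of the upper face (up, as it lies). Its handle is an upright batten on the middle of the upper face, 20 mm thick (along x), 130 mm long (along y), rising 42 mm from the face (from 16 to 58 mm above the origin); its top stands 14 mm above the box's rim
- batten (a point): point in the middle of the board's batten, 42 mm above the board's underside (26 mm above its upper face, 16 mm below the batten's top); same axes as the board
- press_box: open pressing box of pale wood, 178 x 228 x 68 mm high, walls 14 mm thick, inside 150 x 200 mm; the board lies on 10 mm slats, its underside 24 mm above the box's underside, so its upper face lies 28 mm below the rim. It is loose (0.9 kg). Origin: centre of its underside; x along the 178 mm side, y along the 228 mm side, z up
- tray: shallow aluminium drip tray on which the box stands, 240 x 290 mm, floor 3 mm thick, rim 15 mm high, fixed. Origin: centre of underside. Tray and bell change sides of the counter (left or right)
- bell: counter bell: steel dome 80 mm across on a black ring 86 mm across, dome top 46 mm above the counter, fixed. Origin: centre of underside
- plunger_top (a point): centre of the top of the bell's plunger head, a steel button 18 mm across, 62 mm above the counter at rest; it moves straight down
- plunger (a joint): how far the bell's plunger is pushed down, in m: 0 at rest, 0.007 at its stop; a spring pushes back with about 2 N at the start and 4.5 N at the stop
- camera: counter camera, a black box 56 x 70 x 56 mm with a lens 56 mm across. Origin: centre of the front face of the lens, about 118 mm above the counter; z points out of the lens along its line of sight, which rises 55 degrees above level, roughly towards the robot (z is 35 degrees from vertical); y is level, x = y cross z
- camera_stand: the camera's stand: dark steel disc 116 mm across, 12 mm thick, with a U-shaped yoke 80 mm high and 104 mm wide over its knobs, fixed. Origin: centre of underside; the camera looks to its -x side
- wedge: loose wedge of pale wood, 180 x 55 mm, 10 mm thick at one end rising to 45 mm at the other (its +x end), lying in the middle; bystander. Origin: centre of underside
- packing_block: loose pale wood block 45 x 150 x 45 mm high, lying on the robot's side of the bell; bystander. Origin: centre of underside
- cup_a: white tasting cup, 60 mm across, 55 mm high, near the bell; bystander. Origin: centre of foot
- cup_b: second white tasting cup, 60 mm across, 55 mm high, near the bell; bystander. Origin: centre of foot
- round_lid: ROUND pale wood lid, 170 mm across, 12 mm thick with a 20 x 120 x 26 mm batten, lying on the counter just beyond the bell; not the pressing board; bystander. Origin: centre of underside
- bowl: steel bowl, 210 mm across, 85 mm high, at the right; bystander. Origin: centre of foot
- soy_bottle: brown glass bottle, 64 mm across, 200 mm high, at the left; bystander. Origin: centre of foot
Mind the look-alikes: they are no part of the job. Leave any blue look-alike of the bell alone. What is shaped like the press_board but blue is not meant.

How it is judged:
By the outcome, as a careful person would: the job done as asked, in the order asked, and still so for the second after the job is handed in, while the arm keeps its last pose, push and grip.
It also fails if it takes over 56 s, if anything falls off the work surface, if the arm or the gripper's body presses on something with over 40 N, if the wrist force passes 120 N, or if a joint passes its speed limit or range.

ROBOT

A 6-joint arm with a two-finger parallel gripper is mounted at the origin on the work surface. World frame = base frame: x ahead of the robot, y to its left, z up, the work surface at z = 0. Lengths are in m, angles in rad, forces in N, time in s.
With the tool pointing down it reaches from about 0.375 to 0.975 m from the base axis. Payload 3.8 kg.
Tool frame: the origin (TCP) lies at the very end of the fingers, on their centre line; the grasp point (between the pads) lies 19 mm behind it; z points along the fingers, y is the line along which they close (so a half turn about z gives the same grasp; the last joint's range is limited). The gripper opens to 85 mm and grips with 20 to 120 N. Pads are 22 mm wide; open, the fingers measure 114 mm over their backs; the gripper's body (76 mm by 85 mm) begins 54 mm behind the grasp point. The pads swing forward as they close: fully open they stand 13 mm farther back than shut.
Start: joints at [1.083, 0.264, 1.604, -0, 1.274, -0.037], TCP at [0.294, 0.608, 0.231] pointing down, gripper open.
Joint ranges: [-2.63, 2.63], [-0.94, 2.18], [0.31, 2.57], [-1.31, 4.45], [0, 2.66], [-2.55, 2.55]. Speed limits (rad/s): [2.57, 2.57, 3.14, 3.14, 3.14, 3.14].

INTERFACE

Orientations are given as a rotation vector (axis times angle).
In Python, from workcell import * gives the robot as it stands.
- The arm moves only by the shell command python3 -m crank 'ROWS' [OPENING] [FORCE]. ROWS is JSON, a list that holds one entry, the list of rows, each a list of 6 numbers: the shift along the tool's x, y, z in cm, then the turn, a rotation vector about the tool's x, y, z in rad. In form: [[[dx, dy, dz, ax, ay, az], ...]]. A call has 1 to 8 rows; each row shifts and turns the commanded pose from where the row before left it, along the tool's axes as they then stand; what a row does not reach is not made up. A row lasts 1/12 s, in which the tool goes at most 41.7 mm and 7.16 degrees, less where a joint would pass 70% of its speed; a pose out of reach is approached as far as the arm can. A call with a gripper value outside its range is refused whole. OPENING is the finger opening in cm, from 0 to 8.54, set as the call begins (- or left out, the last holds). The fingers move at their own pace and stop on an object; FORCE is the grip in N (left out, the last holds). Time passes only in rows, so rows that do not move let the fingers close. It gives the time, the measured TCP pose, the force, the opening and the grip force at its end, in the units of the state.
- read_state(): the state, without advancing time (a new reading comes with each control period).
- read_camera(name): name is "side" or "top" or "wrist"; returns the picture (384x512x3 uint8, blue, green, red); there is no depth.
- camera_model(name): a dict with "camera_matrix" (3x3 intrinsics, pixels), "k1" (the pictures are not rectified: a ray, as slopes to the right and down, at radius r is drawn at 1 + k1 r^2 times it, then the intrinsics apply), "R" (3x3) and "t" (3): a world point X has camera coordinates R X + t. Camera axes: x right, y down, z forward; pixel columns grow to the right and rows downward; lengths in m; the calibration is good to about 2 mm. A picture is of the moment at which its call begins: read the wrist's pose just before it. camera_model takes no time and is no camera call; for the wrist camera it gives the pose at the moment of the call.
- finish_job(): hands the job in; it is judged then, once.
The state is a dict: "time": time; "q": joint angles; "joint_vel": joint speeds; "joint_torque": joint torques, N m; "tool_pos": TCP position; "tcp_rot": TCP orientation; "wrist_force": force on the tool from outside, world axes, zero at the start; "torque": the same for the moment, N m; "width": opening from 0.0 (shut) to 1.0 (fully open); "grip_force": force on a finger pad.
Only numpy, scipy, OpenCV 4.12 (cv2) and the standard library are available. Lean on these libraries where they do the work, as an engineer would, in place of code of your own. Each camera call takes 0.05 s, during which the arm holds its last target. There are 200 camera calls.

## Working session

There is one attempt and no reset: what is moved stays moved. The work goes in short steps, Python scripts to look and compute and a shell command to move; the robot and the scene stay as the last step left them, time stands still between calls to the robot, and variables do not carry over. Pictures are saved under pics/ and viewed, at most 10 in all, crops included, and the job is handed in when it is done.

```bash
ls; mkdir -p pics; cat > h.py <<'E'
from workcell import *
import numpy as np, cv2
from scipy.spatial.transform import Rotation as Ro
def ray(m,uv):
    K=np.array(m["camera_matrix"]);p=np.array([(uv[0]-K[0,2])/K[0,0],(uv[1]-K[1,2])/K[1,1]])
    s=p.copy()
    for _ in range(20): s=p/(1+m["k1"]*(s@s))
    R=np.array(m["R"]);t=np.array(m["t"])
    return -R.T@t, R.T@np.array([s[0],s[1],1])
def onz(m,uv,z):
    o,d=ray(m,uv); return o+d*(z-o[2])/d[2]
def proj(m,X):
    c=np.array(m["R"])@np.array(X)+np.array(m["t"]);s=c[:2]/c[2];s=s*(1+m["k1"]*(s@s))
    K=np.array(m["camera_matrix"]);return np.array([K[0,0]*s[0]+K[0,2],K[1,1]*s[1]+K[1,2]])
E
python3 - <<'E'
from h import *
s=read_state();print(s)
for n in["top","side"]:
    im=read_camera(n);cv2.imwrite(f"pics/{n}0.png",im)
    m=camera_model(n);print(n,-np.array(m["R"]).T@m["t"],m["R"])
E
```

```text
pics
{'time': 0.0, 'q': array([ 1.08308605e+00,  2.64735456e-01,  1.60536725e+00, -1.47884784e-05,
        1.27367315e+00, -3.69159426e-02]), 'joint_vel': array([-0.00049607,  0.00107051, -0.00090961,  0.00027587,  0.000354  ,
        0.00056886]), 'joint_torque': array([ 7.79479124e-04, -5.15101826e+01, -3.67318475e+01, -2.50191597e-04,
        1.29904700e-02, -1.09634345e-05]), 'tool_pos': array([0.29376358, 0.60692612, 0.22997758]), 'tcp_rot': array([-0.70199502, -3.06158869,  0.00331722]), 'wrist_force': array([-0.08255986,  0.27240185,  1.18622716]), 'torque': array([-0.00756778,  0.0142853 ,  0.0380101 ]), 'grip_force': 0.0, 'width': 1.0013218911905652}
top [0.34037469 0.00302895 1.48170859] [[ 0.00487699 -0.99973723  0.02239824]
 [-0.99009377 -0.00797059 -0.14018131]
 [ 0.14032301 -0.02149269 -0.98987248]]
side [0.22149003 1.52013328 1.09411203] [[-0.9787519  -0.2050322  -0.00255095]
 [-0.10856408  0.52872064 -0.8418244 ]
 [ 0.17394985 -0.82366029 -0.53974547]]
```

View pics/top0.png

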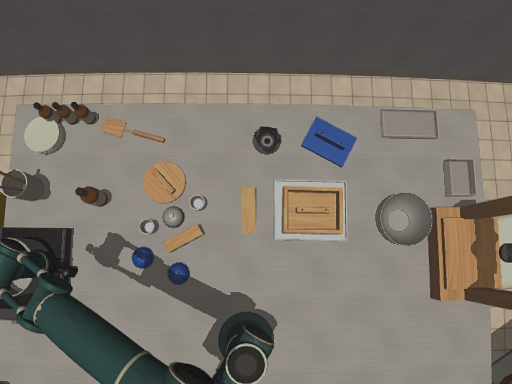

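View pics/side0.png

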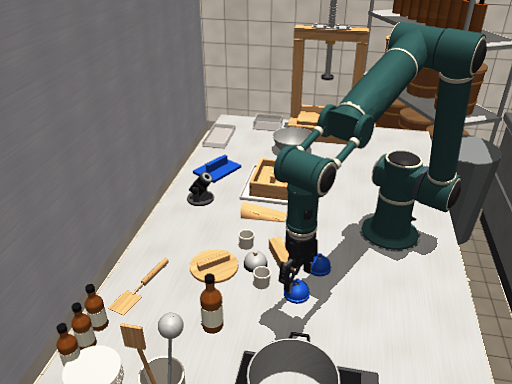

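The top view shows:
- **Bell candidates:** steel dome at (173,216), blue domes at (143,258) and (178,273). The steel one, near the two white cups, fits the description.
- **Board candidates:** pale rectangle in the box at (312,211), blue board at (330,141), round lid at (164,182). The pale rectangle in the box fits.
- **Counter camera:** at (266,140).

I'll confirm these in one crop.

```bash
python3 - <<'E'
from h import *
im=cv2.imread("pics/top0.png")
a=cv2.resize(im[185:245,140:220],(400,300),interpolation=cv2.INTER_CUBIC)  #x5
b=cv2.resize(im[170:250,268:352],(420,400),interpolation=cv2.INTER_CUBIC)[:, :400] #x5
c=cv2.resize(im[115:165,240:290],(250,250),interpolation=cv2.INTER_CUBIC) #x5
o=np.zeros((560,800,3),np.uint8);o[:300,:400]=a;o[:400,400:]=b;o[305:555,:250]=c
cv2.imwrite("pics/c1.png",o)
E
```

```text
(no output)
```

View pics/c1.png

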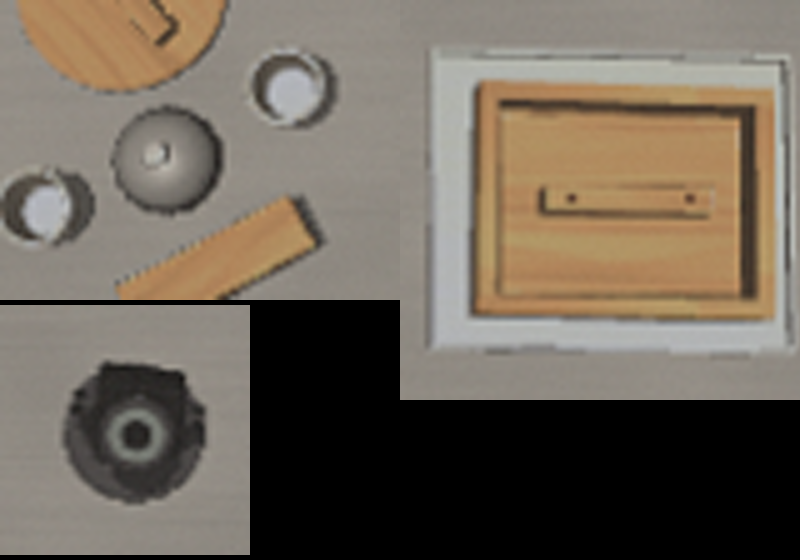

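The crop confirms the steel bell, with its plunger head at about (170.6,215.0). It also shows the pale board in its box, with the batten centre at about (313.6,209.6), and the camera lens at about (266.6,140.2).

```bash
cat >> h.py <<'E'
def crop2top(x,y,u0,v0): return ((x+.5)/5-.5+u0,(y+.5)/5-.5+v0)
def step(P,Rt=None):
    s=read_state();R0=Ro.from_rotvec(s["tcp_rot"])
    d=R0.inv().apply(np.array(P)-s["tool_pos"])*100
    print("tcp",s["tool_pos"].round(4),"d cm",d.round(2))
    if Rt is not None: print("turn",(R0.inv()*Rt).as_rotvec().round(4))
E
python3 - <<'E'
from h import *
m=camera_model("top")
p=onz(m,(170.6,215.0),.062);print("plunger",p)
d=onz(m,crop2top(167,160,140,185),.0);print("bell base-ish",d)
A=onz(m,crop2top(546,199.5,268,170),.085);B=onz(m,crop2top(713,201,268,170),.085);print("batten",A,B,(A+B)/2,np.linalg.norm(A-B),np.arctan2(*(B-A)[1::-1])*57.3)
for c in[(477,82),(775,88),(773,318),(472,314)]: print("rim",onz(m,crop2top(c[0],c[1],268,170),.071))
print("lens",onz(m,crop2top(135,433,240,115-61),.118),"stand",onz(m,crop2top(135,431,240,115-61),.012))
a=onz(m,crop2top(78,403,240,54),.08);b=onz(m,crop2top(200,412,240,54),.08);print(a,b,a-b)
s=read_state();R=Ro.from_rotvec(s["tcp_rot"]).as_matrix();print(R.round(3))
step([p[0],p[1],.12],Ro.from_matrix(np.array([R[:,0]*[1,1,0],R[:,1]*[1,1,0],[0,0,-1]]).T))
E
```

```text
plunger [0.47062235 0.28944956 0.062     ]
bell base-ish [0.47001924 0.29216055 0.        ]
batten [ 0.49466742 -0.49742218  0.085     ] [ 0.49414206 -0.63058022  0.085     ] [ 0.49440474 -0.5640012   0.085     ] 0.13315907397708554 -90.23269961600047
rim [ 0.58773765 -0.45112999  0.071     ]
rim [ 0.58560403 -0.69321704  0.071     ]
rim [ 0.40454985 -0.68126928  0.071     ]
rim [ 0.40792791 -0.44097484  0.071     ]
lens [ 0.75150212 -0.07326786  0.118     ] stand [ 0.78514749 -0.07919981  0.012     ]
[ 0.78662631 -0.0310254   0.08      ] [ 0.78059246 -0.12609824  0.08      ] [0.00603385 0.09507284 0.        ]
[[-0.9    0.436 -0.001]
 [ 0.436  0.9   -0.002]
 [ 0.    -0.002 -1.   ]]
tcp [0.2938 0.607  0.23  ] d cm [-29.75 -20.85  11.04]
turn [-0.0021 -0.0001 -0.    ]
```

```bash
python3 -m crank '[[[-2.5,-1.75,0,0,0,0],[-2.5,-1.75,0,0,0,0],[-2.5,-1.75,0,0,0,0],[-2.5,-1.75,0,0,0,0],[-2.5,-1.75,0,0,0,0],[-2.5,-1.75,0,0,0,0],[-2.5,-1.75,0,0,0,0],[-2.5,-1.75,0,0,0,0]]]' 0 40
python3 -m crank '[[[-2.5,-1.75,0,0,0,0],[-2.5,-1.75,0,0,0,0],[-2.5,-1.75,1.5,0,0,0],[-2.2,-1.6,2,0,0,0],[0,0,2.5,0,0,0],[0,0,0,0,0,0],[0,0,0,0,0,0]]]' 0 40
python3 - <<'E'
from h import *
step([.4706,.2894,.10])
m=camera_model("wrist");print(proj(m,[.4706,.2894,.062]))
im=read_camera("wrist");cv2.imwrite("pics/w1.png",im)
E
```

```text
time: 0.77
tool_pos: [0.4133, 0.3928, 0.2307]
tcp_rot: [-0.702, -3.062, 0.001]
wrist_force: [-0.0, -0.6, 0.4]
width: 0.001
grip_force: 0.0
time: 1.35
tool_pos: [0.4691, 0.2894, 0.1694]
tcp_rot: [-0.703, -3.058, 0.005]
wrist_force: [0.3, -0.2, 1.3]
width: -0.001
grip_force: 0.0
tcp [0.4691 0.2894 0.1694] d cm [-0.16  0.09  6.94]
[253.79581615 187.41541072]
```

View pics/w1.png

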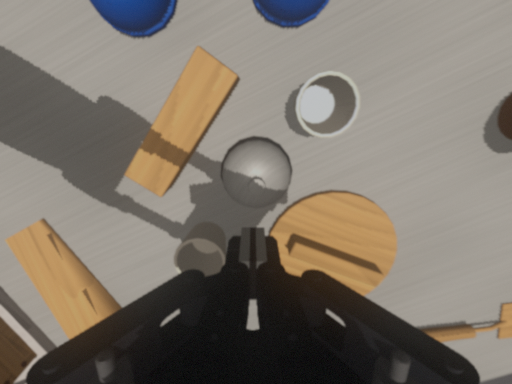

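The wrist view shows the steel bell under the closed fingers, with its plunger head at about (257.5,182.5). The cups sit at (328,104) and (203,249).

```bash
python3 - <<'E'
from h import *
im=cv2.imread("pics/w1.png")
m=camera_model("wrist");
for u in[(257.5,182.5),(256,172.5)]:
  print(onz(m,u,.062),onz(m,u,.0))
cv2.imwrite("pics/w1c.png",cv2.resize(im[125:225,205:305],(600,600),interpolation=cv2.INTER_CUBIC))
E
```

```text
[0.46943666 0.29606377 0.062     ] [0.48791545 0.28853325 0.        ]
[0.45943094 0.29917749 0.062     ] [0.47544382 0.29241434 0.        ]
```

View pics/w1c.png

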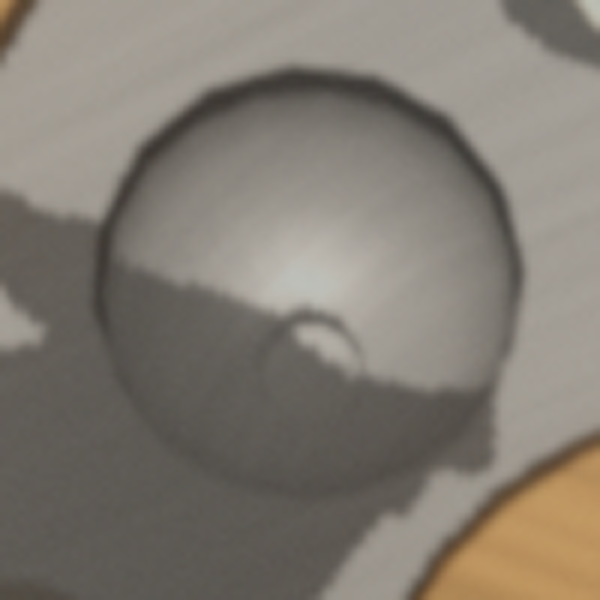

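The crop shows the plunger head as a circle centred at about crop (312,362), i.e. pixel (256.6,184.9). The ring's centre is at about (256.2,171.7).

```bash
python3 - <<'E'
from h import *
m=camera_model("wrist");
print(onz(m,(256.6,184.9),.062),onz(m,(256.2,171.7),.005))
step([.4700,.2915,.07])
E
```

```text
[0.47132718 0.29416677 0.062     ] [0.47335225 0.29360963 0.005     ]
tcp [0.4701 0.2906 0.1711] d cm [ 0.04  0.09 10.11]
```

```bash
python3 -m crank '[[[0,0.2,2.5,0,0,0],[0,0,2.5,0,0,0],[0,0,2.5,0,0,0],[0,0,1.5,0,0,0],[0,0,0.6,0,0,0],[0,0,0,0,0,0],[0,0,0,0,0,0]]]' 0 40
python3 -m crank '[[[0,0,0.3,0,0,0],[0,0,0.3,0,0,0],[0,0,0.3,0,0,0],[0,0,0.2,0,0,0],[0,0,0,0,0,0],[0,0,0,0,0,0]]]' 0 40
```

```text
time: 1.98
tool_pos: [0.4723, 0.2935, 0.0768]
tcp_rot: [0.7, 3.061, 0.002]
wrist_force: [-0.0, 1.0, 1.3]
width: 0.001
grip_force: 0.0
time: 2.48
tool_pos: [0.4713, 0.2922, 0.0642]
tcp_rot: [-0.702, -3.062, 0.0]
wrist_force: [0.8, 0.1, -0.9]
width: -0.001
grip_force: 0.0
```

```bash
python3 -m crank '[[[0,0,0.2,0,0,0],[0,0,0.2,0,0,0],[0,0,0.2,0,0,0],[0,0,0,0,0,0],[0,0,0,0,0,0]]]' 0 40
python3 -m crank '[[[0,0,0.15,0,0,0],[0,0,0.15,0,0,0],[0,0,0,0,0,0],[0,0,0,0,0,0]]]' 0 40
```

```text
time: 2.9
tool_pos: [0.4718, 0.2925, 0.0586]
tcp_rot: [0.702, 3.062, 0.001]
wrist_force: [0.5, 0.4, 2.3]
width: 0.0
grip_force: 1.5
time: 3.23
tool_pos: [0.4718, 0.2925, 0.0555]
tcp_rot: [0.702, 3.062, 0.001]
wrist_force: [0.5, -0.3, 4.8]
width: -0.004
grip_force: 2.0
```

```bash
python3 -m crank '[[[0,0,0.1,0,0,0],[0,0,0.05,0,0,0],[0,0,0,0,0,0],[0,0,0,0,0,0],[0,0,0,0,0,0]]]' 0 40
```

```text
time: 3.65
tool_pos: [0.4719, 0.2925, 0.055]
tcp_rot: [0.702, 3.062, 0.001]
wrist_force: [-1.7, -0.8, 10.5]
width: -0.001
grip_force: 5.1
```

```bash
python3 -m crank '[[[0,0,-0.7,0,0,0],[0,0,-1.5,0,0,0],[0,0,-2.5,0,0,0],[0,0,-2.5,0,0,0.11],[0,0,-2.5,0,0,0.11],[0,0,-2.5,0,0,0.11],[0,0,-2.5,0,0,0.11],[0,0,-2.5,0,0,0.11]]]' 0 40
python3 -m crank '[[[0,0,0,0,0,0.11],[0,0,0,0,0,0.11],[0,0,0,0,0,0.11],[0,0,0,0,0,0.12],[0,0,0,0,0,0.12],[0,0,0,0,0,0]]]' 8.5 40
python3 - <<'E'
from h import *
step([.4944,-.52,.24],Ro.from_matrix(np.array([[0,1,0],[1,0,0],[0,0,-1]]).T)); print(read_state()["q"])
im=read_camera("top");cv2.imwrite("pics/t2.png",im)
E
```

```text
time: 4.32
tool_pos: [0.4705, 0.2919, 0.2261]
tcp_rot: [-1.514, -2.751, 0.003]
wrist_force: [-0.2, -0.2, -0.6]
width: -0.003
grip_force: 0.0
time: 4.82
tool_pos: [0.4707, 0.292, 0.2248]
tcp_rot: [-2.224, -2.218, 0.003]
wrist_force: [-0.3, 0.9, 0.2]
width: 0.847
grip_force: 0.0
tcp [0.4707 0.292  0.2248] d cm [-81.19   2.6   -1.45]
turn [-0.0019  0.0008 -0.0029]
[5.10196779e-01 4.09448023e-02 1.87114892e+00 1.84774105e-04
 1.23152388e+00 5.13004083e-01]
```

```bash
python3 -m crank '[[[-2,0.1,-0.2,0,0,0],[-3.5,0.1,-0.2,0,0,0],[-3.5,0.1,-0.2,0,0,0],[-3.5,0.1,-0.2,0,0,0],[-3.5,0.1,-0.2,0,0,0],[-3.5,0.1,-0.2,0,0,0],[-3.5,0.1,-0.2,0,0,0],[-3.5,0.1,0,0,0,0]]]' 8.5 40
python3 -m crank '[[[-3.5,0.1,0,0,0,0],[-3.5,0.1,0,0,0,0],[-3.5,0.1,0,0,0,0],[-3.5,0.1,0,0,0,0],[-3.5,0.1,0,0,0,0],[-3.5,0.1,0,0,0,0],[-3.5,0.1,0,0,0,0],[-3.5,0.1,0,0,0,0]]]' 8.5 40
python3 -m crank '[[[-3.5,0.1,0,0,0,0],[-3.5,0.1,0,0,0,0],[-3.5,0.1,0,0,0,0],[-3.5,0.1,0,0,0,0],[-3.5,0.1,0,0,0,0],[-3.5,0.1,0,0,0,0],[-3,0.1,0,0,0,0],[-2,0.1,0,0,0,0]]]' 8.5 40
python3 -m crank '[[[0,0,0,0,0,0],[0,0,0,0,0,0],[0,0,0,0,0,0]]]' 8.5 40
python3 - <<'E'
from h import *
step([.4944,-.564,.2]); print(read_state()["q"])
m=camera_model("wrist")
im=read_camera("wrist");cv2.imwrite("pics/w2.png",cv2.resize(im,(768,576),interpolation=cv2.INTER_CUBIC))
import pickle;pickle.dump(m,open("w2.pkl","wb"))
E
```

```text
time: 5.53
tool_pos: [0.4791, 0.0258, 0.24]
tcp_rot: [2.217, 2.226, 0.0]
wrist_force: [0.2, -0.0, -0.5]
width: 0.993
grip_force: 0.0
time: 6.2
tool_pos: [0.4869, -0.2542, 0.2394]
tcp_rot: [-2.217, -2.225, -0.0]
wrist_force: [0.8, 0.5, 0.1]
width: 0.994
grip_force: 0.0
time: 6.87
tool_pos: [0.4946, -0.5155, 0.2387]
tcp_rot: [-2.218, -2.223, 0.001]
wrist_force: [0.1, -0.2, 0.1]
width: 0.997
grip_force: 0.0
time: 7.12
tool_pos: [0.4952, -0.5118, 0.239]
tcp_rot: [-2.218, -2.222, -0.001]
wrist_force: [-0.1, 0.1, -0.2]
width: 0.994
grip_force: 0.0
tcp [ 0.4952 -0.5118  0.239 ] d cm [-5.22 -0.09  3.89]
[-8.37116326e-01  3.30736636e-01  1.50458977e+00  5.34903304e-04
  1.30819623e+00 -8.38858214e-01]
```

View pics/w2.png

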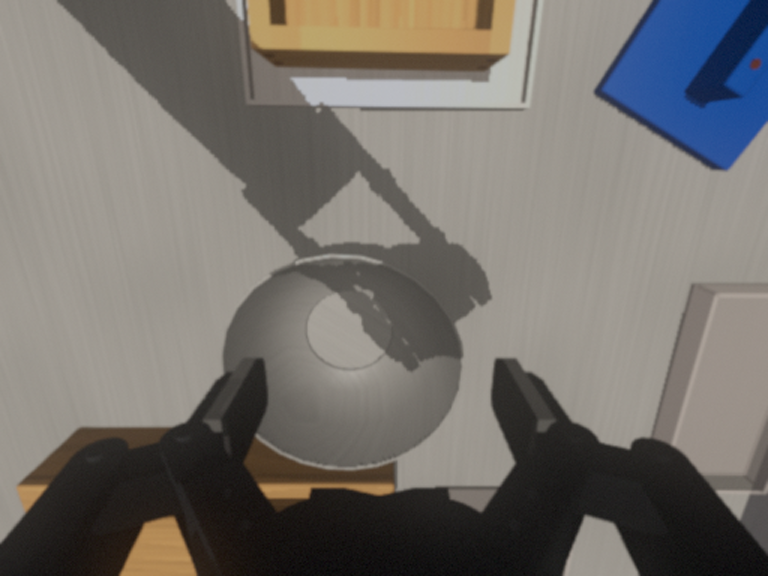

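The wrist view looks back past the fingers: bowl at (345,360), box edge at the top (250–515,50), blue board top right. The batten is out of view, so I'll move above it and lower a little.

```bash
python3 -m crank '[[[-2,0,1.6,0,0,0],[-2,0,1.6,0,0,0],[-1.2,0,1.6,0,0,0],[0,0,0,0,0,0],[0,0,0,0,0,0],[0,0,0,0,0,0]]]' 8.5 40
python3 - <<'E'
from h import *
step([.4944,-.564,.2])
m=camera_model("wrist");print(proj(m,[.4944,-.564,.085]))
im=read_camera("wrist");cv2.imwrite("pics/w3.png",cv2.resize(im,(768,576),interpolation=cv2.INTER_CUBIC))
import pickle;pickle.dump(m,open("w3.pkl","wb"))
E
```

```text
time: 7.67
tool_pos: [0.496, -0.5635, 0.1927]
tcp_rot: [2.22, 2.223, 0.001]
wrist_force: [-0.9, 0.1, 0.0]
width: 0.996
grip_force: 0.0
tcp [ 0.496  -0.5635  0.1927] d cm [-0.05 -0.16 -0.73]
[251.65719252 185.46322526]
```

View pics/w3.png

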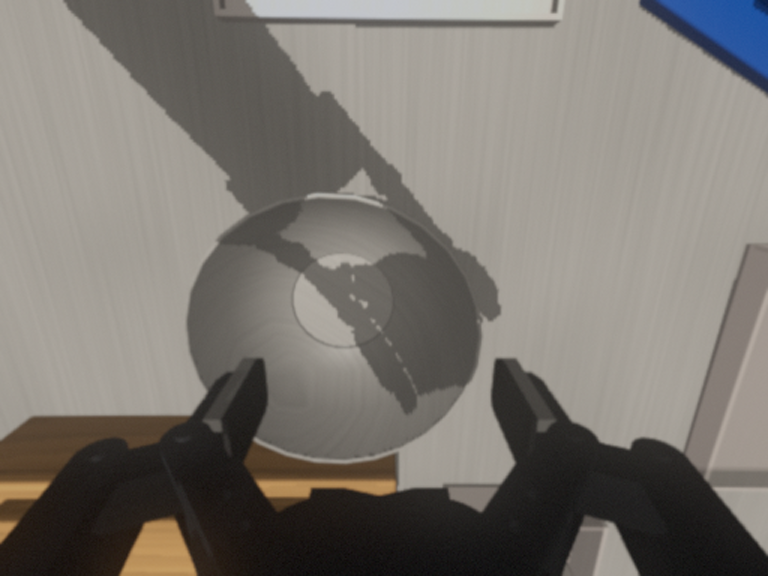

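The view shows bowl, not batten: my crop-to-pixel conversion missed the crop's 400-column offset for the box. I'll recompute it.

```bash
python3 - <<'E'
from h import *
m=camera_model("top")
A=onz(m,crop2top(146,199.5,268,170),.085);B=onz(m,crop2top(313,201,268,170),.085);print("batten",A,B,(A+B)/2,np.linalg.norm(A-B),np.arctan2(*(B-A)[1::-1])*57.3)
R=[onz(m,crop2top(c[0],c[1],268,170),.071) for c in[(77,82),(375,88),(373,318),(72,314)]]
print(np.round(R,4),np.mean(R,0))
C=(A+B)/2
step([C[0],C[1],.20])
E
```

```text
batten [ 0.49286481 -0.18905487  0.085     ] [ 0.49252016 -0.31635747  0.085     ] [ 0.49269248 -0.25270617  0.085     ] 0.12730306585403597 -90.16175853973726
[[ 0.5847 -0.1388  0.071 ]
 [ 0.5822 -0.3703  0.071 ]
 [ 0.4048 -0.3639  0.071 ]
 [ 0.4072 -0.134   0.071 ]] [ 0.4947046  -0.25175536  0.071     ]
tcp [ 0.4963 -0.5638  0.1934] d cm [31.11 -0.31 -0.69]
```

```bash
python3 -m crank '[[[2,0,-0.2,0,0,0],[3.5,0,-0.2,0,0,0],[3.5,0,0,0,0,0],[3.5,0,0,0,0,0],[3.5,0,0,0,0,0],[3.5,0,0,0,0,0],[3.5,0,0,0,0,0],[3.5,0,0,0,0,0]]]' 8.5 40
python3 -m crank '[[[2.6,-0.2,0,0,0,0],[2,0,0,0,0,0],[0,0,0,0,0,0],[0,0,0,0,0,0],[0,0,0,0,0,0]]]' 8.5 40
python3 - <<'E'
from h import *
step([.4932,-.2525,.2])
m=camera_model("wrist");print(proj(m,[.4932,-.2525,.085]))
im=read_camera("wrist");cv2.imwrite("pics/w4.png",cv2.resize(im,(768,576),interpolation=cv2.INTER_CUBIC))
import pickle;pickle.dump(m,open("w4.pkl","wb"))
E
```

```text
time: 8.38
tool_pos: [0.4958, -0.2975, 0.1978]
tcp_rot: [2.218, 2.22, 0.002]
wrist_force: [-0.1, 0.6, -0.2]
width: 0.992
grip_force: 0.0
time: 8.8
tool_pos: [0.4941, -0.254, 0.1973]
tcp_rot: [2.218, 2.221, 0.001]
wrist_force: [-0.0, -0.5, 1.1]
width: 0.994
grip_force: 0.0
tcp [ 0.4941 -0.254   0.1973] d cm [ 0.15 -0.09 -0.27]
[252.14761722 181.87456442]
```

View pics/w4.png

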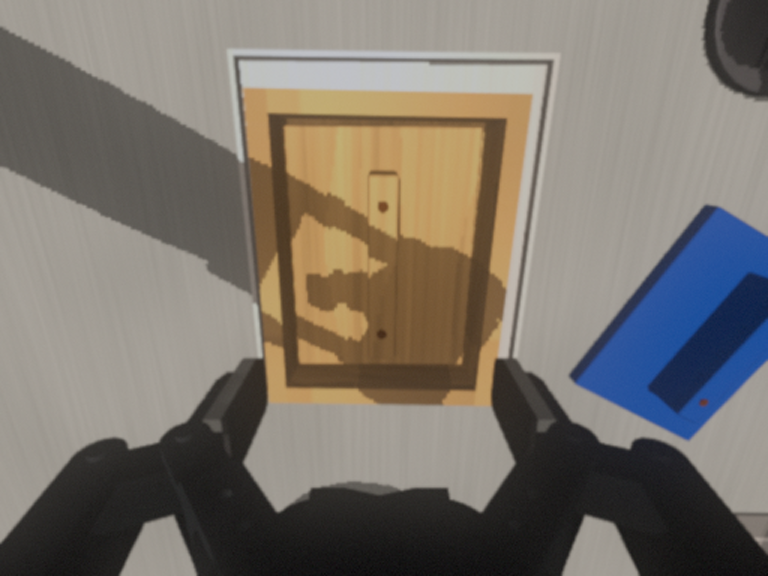

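The wrist view shows the pale board in the box. The batten's pegs are at (382.5,207) and (381.5,334), its top edges at x 369–399, its top end at y≈174 and its bottom end at y≈358. The blue board is well to the right.

```bash
python3 - <<'E'
from h import *
import pickle;m=pickle.load(open("w4.pkl","rb"))
f=lambda x,y:onz(m,((x+.5)/1.5-.5,(y+.5)/1.5-.5),.085)
a,b=f(382.5,207),f(381.5,334);print(a,b,(a+b)/2,a-b,f(369,190),f(399,190),f(384,174))
c=(a+b)/2
step([c[0],c[1],.05])
E
```

```text
[ 0.49568349 -0.20827436  0.085     ] [ 0.49544034 -0.2979799   0.085     ] [ 0.49556192 -0.25312713  0.085     ] [0.00024315 0.08970554 0.        ] [ 0.48713995 -0.19767922  0.085     ] [ 0.50600342 -0.19764233  0.085     ] [ 0.49650762 -0.1879378   0.085     ]
tcp [ 0.494  -0.2545  0.1969] d cm [ 0.16  0.13 14.69]
```

```bash
python3 -m crank '[[[0.1,0.15,2.5,0,0,0],[0,0,2.5,0,0,0],[0,0,2.5,0,0,0],[0,0,2.5,0,0,0],[0,0,2,0,0,0],[0,0,1.5,0,0,0],[0,0,0.9,0,0,0],[0,0,0,0,0,0]]]' 6 60
python3 -m crank '[[[0,0,0.3,0,0,0],[0,0,0,0,0,0],[0,0,0,0,0,0]]]' 6 60
python3 -c "
from h import *
step([.4955,-.253,.05],Ro.from_matrix(np.array([[0,1,0],[1,0,0],[0,0,-1]]).T))"
```

```text
time: 9.52
tool_pos: [0.4933, -0.2528, 0.0494]
tcp_rot: [-2.22, -2.217, 0.002]
wrist_force: [0.0, 0.7, -0.5]
width: 0.698
grip_force: 0.0
time: 9.77
tool_pos: [0.4959, -0.2535, 0.05]
tcp_rot: [2.22, 2.22, 0.001]
wrist_force: [0.2, -0.7, 0.8]
width: 0.703
grip_force: 0.0
tcp [ 0.4959 -0.2535  0.05  ] d cm [ 0.05 -0.04  0.  ]
turn [ 0.0019  0.0011 -0.0002]
```

```bash
python3 -m crank '[[[0,0,0,0,0,0],[0,0,0,0,0,0],[0,0,0,0,0,0],[0,0,0,0,0,0],[0,0,0,0,0,0],[0,0,0,0,0,0],[0,0,0,0,0,0]]]' 1 80
python3 -m crank '[[[0,0,-0.5,0,0,0],[0,0,-0.5,0,0,0],[0,0,-0.7,0,0,0],[0,0,-1,0,0,0],[0,0,-1,0,0,0],[0,0,-1,0,0,0],[0,0,-1,0,0,0],[0,0,0,0,0,0]]]' - 80
```

```text
time: 10.35
tool_pos: [0.4956, -0.253, 0.0497]
tcp_rot: [2.22, 2.221, 0.001]
wrist_force: [-0.9, 0.2, 5.5]
width: 0.224
grip_force: 79.1
time: 11.02
tool_pos: [0.4967, -0.2537, 0.1091]
tcp_rot: [2.218, 2.218, 0.002]
wrist_force: [0.8, 0.0, -1.5]
width: 0.221
grip_force: 78.4
```

```bash
python3 -m crank '[[[0,0,-2,0,0,0],[0,0,-2.5,0,0,0],[0,0,-2.5,0,0,0],[0,0,-2.5,0,0,0],[0,0,-2.5,0,0,0],[0,0,-2.5,0,0,0],[0,0,-2.5,0,0,0],[0,0,-2,0,0,0]]]' - 80
python3 - <<'E'
from h import *
t=cv2.imread("pics/top0.png");s=cv2.imread("pics/side0.png")
o=np.zeros((600,800,3),np.uint8)
o[:400,:400]=cv2.resize(t[120:160,246:286],(400,400),interpolation=cv2.INTER_CUBIC)
o[:400,400:]=cv2.resize(s[168:208,181:221],(400,400),interpolation=cv2.INTER_CUBIC)
# live top (small) & wrist
o[400:,:266]=cv2.resize(read_camera("top"),(266,200),interpolation=cv2.INTER_AREA)
o[400:,266:532]=cv2.resize(read_camera("side"),(266,200),interpolation=cv2.INTER_AREA)
o[400:,532:798]=cv2.resize(read_camera("wrist"),(266,200),interpolation=cv2.INTER_AREA)
cv2.imwrite("pics/c2.png",o)
E
```

```text
time: 11.68
tool_pos: [0.495, -0.2528, 0.298]
tcp_rot: [2.22, 2.22, 0.001]
wrist_force: [0.8, -0.6, -2.1]
width: 0.223
grip_force: 78.4
```

View pics/c2.png

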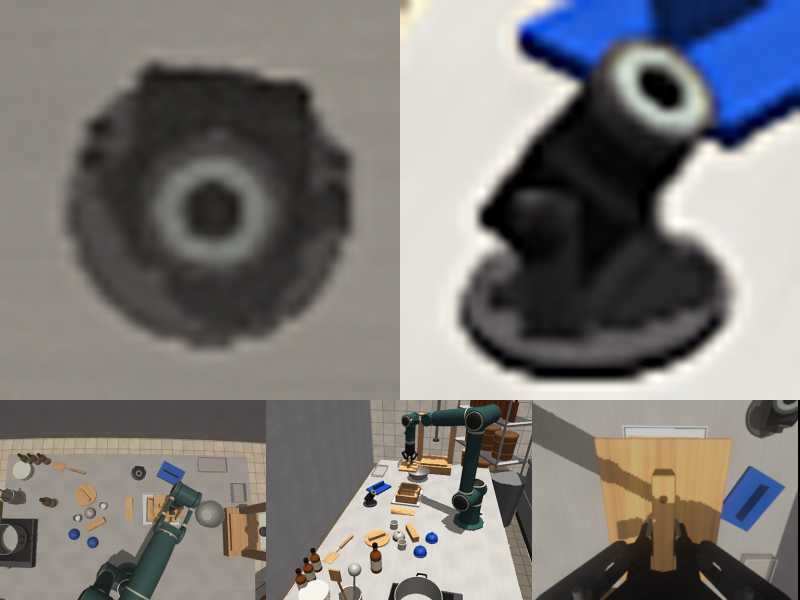

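The crop shows:
- **Lens centre:** top px (266.75,140.35), side px (206.55,176.35).
- **Stand disc centre:** top px about (266.5,140.0).
- **Yaw cues:** the housing's back edge and the knob line slope about 7–8° in the top view.
- **Board:** hanging level from the fingers, clear of the box.

```bash
python3 - <<'E'
from h import *
mt,ms=camera_model("top"),camera_model("side")
def tri(a,b):
    o1,d1=ray(mt,a);o2,d2=ray(ms,b);d1/=np.linalg.norm(d1);d2/=np.linalg.norm(d2)
    x=np.linalg.lstsq(np.c_[d1,-d2],o2-o1,rcond=None)[0];p,q=o1+x[0]*d1,o2+x[1]*d2
    return (p+q)/2,np.linalg.norm(p-q)
L,e=tri((266.75,140.35),(206.55,176.35));print("lens",L,e)
L2=onz(mt,(266.75,140.35),.118);print(L2,onz(ms,(206.55,176.35),.118))
S=onz(mt,(266.5,140.0),.008);print("stand",S)
g=lambda x,y,z:onz(mt,(246+(x+.5)/10-.5,120+(y+.5)/10-.5),z)
for (a,b,z) in[((145,68),(305,88),.1),((95,135),(340,170),.07)]:
    v=g(*a,z)-g(*b,z);print("y dir",v,"axis yaw",np.degrees(np.arctan2(v[0],-v[1])))
v=L2-S;print("yaw lens-stand",np.degrees(np.arctan2(v[1],v[0])))
h=lambda x,y,z:onz(ms,(181+(x+.5)/10-.5,168+(y+.5)/10-.5),z)
print("side disc",h(196,303,.012))
E
```

```text
lens [ 0.75279145 -0.07342209  0.11981129] 0.0046766194240737005
[ 0.75092186 -0.07383448  0.118     ] [ 0.756359  -0.0771005  0.118    ]
stand [ 0.78550605 -0.07901424  0.008     ]
y dir [0.00718876 0.06168093 0.        ] axis yaw 173.35230971046985
y dir [0.01300473 0.0961473  0.        ] axis yaw 172.29701461619004
yaw lens-stand 171.48199370991603
side disc [ 0.78886191 -0.06965984  0.012     ]
```

```bash
cat >> h.py <<'E'
L=np.array([.753,-.0745,.118]);yaw=np.radians(172.6);el=np.radians(55)
zc=np.array([np.cos(el)*np.cos(yaw),np.cos(el)*np.sin(yaw),np.sin(el)])
tx=np.array([np.sin(yaw),-np.cos(yaw),0]);RT=Ro.from_matrix(np.array([tx,np.cross(-zc,tx),-zc]).T)
PT=L+.223*zc
E
python3 -m crank '[[[1,0.7,0,0,0,0],[2,1.4,0,0,0,0],[2.5,1.7,0,0,0,0],[2.5,1.7,0,0,0,0],[2.5,1.7,0,0,0,0],[2.5,1.7,0,0,0,0],[2.5,1.7,0,0,0,0],[2,1.4,0,0,0,0]]]' - 80
python3 -m crank '[[[1.3,0.8,0,0,0,0],[0.7,0.3,0,0,0,0],[0,0,0,0,0,0],[0,0,0,0,0,0]]]' - 80
python3 -c "
from h import *
print(PT);step(PT,RT)"
```

```text
time: 12.5
tool_pos: [0.6147, -0.0746, 0.2922]
tcp_rot: [-2.217, -2.219, 0.003]
wrist_force: [0.0, -0.3, -2.9]
width: 0.223
grip_force: 78.5
time: 12.83
tool_pos: [0.6251, -0.0579, 0.2946]
tcp_rot: [-2.22, -2.221, 0.003]
wrist_force: [0.0, 0.1, -2.4]
width: 0.224
grip_force: 78.5
[ 0.62615778 -0.05802607  0.30067091]
tcp [ 0.6251 -0.0579  0.2946] d cm [-0.01  0.1  -0.61]
turn [-0.6123 -0.039   0.1258]
```

```bash
python3 -m crank '[[[0,0,-0.3,-0.03,0,0.01],[0,0,-0.3,-0.06,-0.004,0.012],[0,0,0,-0.08,-0.005,0.016],[0,0,0,-0.08,-0.005,0.016],[0,0,0,-0.08,-0.005,0.016],[0,0,0,-0.08,-0.005,0.016],[0,0,0,-0.08,-0.005,0.016],[0,0,0,-0.06,-0.005,0.012]]]' - 80
python3 -m crank '[[[0,0,0,-0.04,-0.003,0.008],[0,0,0,-0.02,-0.002,0.004],[0,0,0,0,0,0],[0,0,0,0,0,0],[0,0,0,0,0,0]]]' - 80
python3 -c "
from h import *
step(PT,RT);print(read_state()['q'])"
```

```text
time: 13.5
tool_pos: [0.6238, -0.0594, 0.3013]
tcp_rot: [2.007, 1.779, 0.501]
wrist_force: [-0.3, 0.5, -2.8]
width: 0.229
grip_force: 78.6
time: 13.92
tool_pos: [0.6256, -0.0587, 0.3022]
tcp_rot: [1.978, 1.732, 0.545]
wrist_force: [0.9, -0.9, -3.0]
width: 0.221
grip_force: 78.7
tcp [ 0.6256 -0.0587  0.3022] d cm [ 0.07 -0.05  0.15]
turn [-0.0004  0.0022 -0.0023]
[-1.33165743e-01 -2.23246283e-01  2.08546190e+00  1.23462777e-04
  6.68921871e-01 -1.11194639e-03]
```

```bash
python3 -m crank '[[[0.05,0,0.1,0,0,0],[0,0,0,0,0,0],[0,0,0,0,0,0]]]' - 80
python3 - <<'E'
from h import *
step(PT,RT)
U=L+.2*zc;yb=tx;xb=np.cross(yb,zc)
pts=[U+a*.07*xb+b*.095*yb for a,b in((1,1),(1,-1),(-1,-1),(-1,1))]+[U+b*.065*yb+.058*zc for b in(-1,1)]
o=np.zeros((600,800,3),np.uint8)
def ov(n,off=(0,0,512,384),k=1,lines=True):
    m=camera_model(n);im=read_camera(n)
    x,y,w,h=off;c=cv2.resize(im[y:y+h,x:x+w],None,fx=k,fy=k,interpolation=cv2.INTER_CUBIC)
    P=np.array([((proj(m,p)-[x,y])+.5)*k-.5 for p in pts]);
    cv2.polylines(c,[P[:4].round().astype(int)],True,(0,0,255),1);cv2.polylines(c,[P[4:].round().astype(int)],False,(255,0,0),1)
    l=[tuple(((((proj(m,q)-[x,y])+.5)*k).round().astype(int)).tolist()) for q in(L,U)];cv2.line(c,*l,(0,255,0),1)
    return c
o[:300,:400]=ov("side",(160,120,100,75),4)
o[300:,:400]=ov("top",(220,110,100,75),4)
o[:300,400:]=cv2.resize(ov("wrist"),(400,300))
o[300:,400:]=cv2.resize(read_camera("top"),(400,300))
cv2.imwrite("pics/f.png",o)
E
```

```text
time: 14.17
tool_pos: [0.6268, -0.0574, 0.301]
tcp_rot: [1.977, 1.734, 0.546]
wrist_force: [1.2, -0.4, -3.0]
width: 0.222
grip_force: 78.7
tcp [ 0.6268 -0.0574  0.301 ] d cm [-0.07 -0.06 -0.01]
turn [-0.0006  0.0013 -0.0016]
```

View pics/f.png

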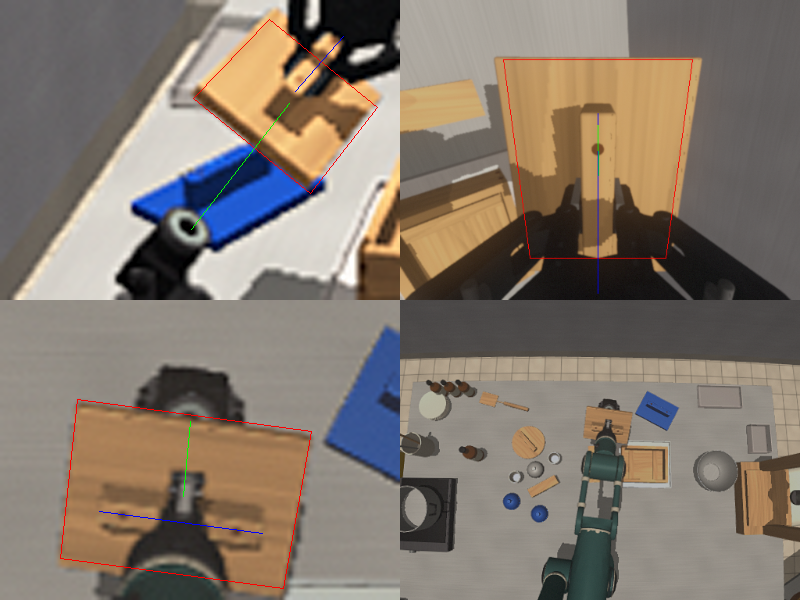

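The outline predicted for the target pose matches the held board in the top, side and wrist views. It is square to the lens, centred, with the batten level, and the box and bystanders haven't moved. I'll let it settle and hand in.

```bash
python3 -m crank '[[[0,0,0,0,0,0],[0,0,0,0,0,0],[0,0,0,0,0,0],[0,0,0,0,0,0],[0,0,0,0,0,0],[0,0,0,0,0,0]]]' - 80
python3 -c "
from workcell import *
print(finish_job())"
```

```text
time: 14.87
tool_pos: [0.6265, -0.0573, 0.301]
tcp_rot: [1.977, 1.734, 0.546]
wrist_force: [0.0, 0.3, -1.7]
width: 0.219
grip_force: 78.7
the job is handed in; nothing more can be done
None
```

I rang the bell to its stop, then lifted the pressing board out of the box, and it is now held still and level about 20 cm in front of the camera, square to the lens; I handed the job in at about 15 s, and no verdict came back.

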